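Send the row of sample tins home and bolt it in

TASK

Three sample tins stand touching in the channel of the feed rail. Push them along as one row with the fingertips, touching only the rearmost tin, until the front tin is against the end stop and all three touch; then push the red tab of the locking bolt fully in, so that the bolt closes the channel behind the row. No tin may be lifted or tipped, and the other things standing round the rail are left alone.

Things in the scene. Friction and masses are not known exactly. Their poses are not given: they have to be found in the camera images.
- rail: aluminium feed rail with a blue floor, fixed on the worktop, a straight open-topped channel 400 x 80 mm. Origin at the centre of its underside; x along the channel to the end stop, y across to the bolt's side, z up. Channel floor 8 mm above the worktop, 69 mm wide between low walls (5 mm thick, tops 22 mm above the worktop). The end at x = -200 mm is open.
- stop_face (a point): point on the contact face of the grey, 50 mm tall end stop, on the channel's centre line at rail x = +180 mm, 24.5 mm above the worktop; axes as the rail's. With the row home the tins' centres lie 33, 100 and 167 mm before this face, and the back of the rear tin 200 mm before it.
- tin_front: white round sample tin, closed with a press lid, 67 mm in diameter at the lid (64 mm below it) and 33 mm tall, 60 to 130 g, standing in the channel of the rail; the first of the row, nearest to the end stop. Origin at the centre of its underside (on the channel floor), z up.
- tin_middle: white round sample tin, closed with a press lid, 67 mm in diameter at the lid (64 mm below it) and 33 mm tall, 60 to 130 g, standing in the channel of the rail; the second of the row, touching the first. Origin at the centre of its underside (on the channel floor), z up.
- tin_rear: white round sample tin, closed with a press lid, 67 mm in diameter at the lid (64 mm below it) and 33 mm tall, 60 to 130 g, standing in the channel of the rail; the last of the row, farthest from the end stop, the one to push. Its back starts 70 to 120 mm from the open end of the rail and has 60 to 110 mm to go. Origin at the centre of its underside (on the channel floor), z up.
- bolt (a joint): locking bolt: 12 mm wide steel bar, slides along the rail's -y over the low wall, 25 to 37 mm above the worktop, at rail x = -29.5 mm, in a grey guide block (40 mm wide, 43 mm tall, rail y = +39 to +72 mm). Value in m: 0 to 0.008 at the start, drawn back beside the channel; 0.055 fully in, 13 mm past the centre line, 3 mm behind a row that is home. 2 N friction, no spring, hard end.
- bolt_tab (a point): centre of the outer face of the bolt's upright red push tab (36 mm wide along the rail, 6 mm thick, from 18 to 58 mm above the worktop, this point at 38 mm). It moves with the bolt; the face looks along the rail's +y and is pushed along -y. At rail y = +134 mm with the bolt drawn back, +79 mm fully in. Axes as the rail's.
- brass_weight: bystander: brass knob weight, 36 mm in diameter, 53 mm tall, on the worktop beyond the rail, on the side away from the bolt. Origin at the centre of its underside.
- dropper: bystander: brown dropper bottle with a black top, 33 mm in diameter, 102 mm tall, on the worktop on the bolt's side, towards the end stop. Origin at the centre of its underside.
- magnifier: bystander: black round loupe, 37 mm in diameter, 42 mm tall, on the worktop on the bolt's side, towards the open end of the rail. Origin at the centre of its underside.

How it is judged (in metres and radians):
On the way:
1. the row of tins is home against the end stop while the bolt is still drawn back (x of tin_front in the frame of rail above 0.1436 m and horizontal distance between tin_front and tin_middle below 0.0695 m and horizontal distance between tin_middle and tin_rear below 0.0695 m and x of tin_rear in the frame of rail above 0.0095 m and value of joint bolt below 0.012 m), for 0.2 s.
At the end, for the whole second after the job is handed in: The front tin is within 3 mm of the end stop, neighbouring tins stand within 3 mm of touching, all three rest upright on the channel floor, and the bolt is in to within 4 mm of its end, behind the rear tin (x of tin_front in the frame of rail above 0.1436 m and horizontal distance between tin_front and tin_middle below 0.0695 m and horizontal distance between tin_middle and tin_rear below 0.0695 m and x of tin_rear in the frame of rail above 0.0095 m and value of joint bolt above 0.051 m and linear speed of each of tin_front, tin_middle, tin_rear below 0.01 m/s and height (world z) of each of tin_front, tin_middle, tin_rear below 0.011 m).
It fails at once if a tin is lifted off the channel floor or tipped (height (world z) of any of tin_front, tin_middle, tin_rear above 0.018 m or angle between any of tin_front, tin_middle, tin_rear's own z axis and vertical above 0.25 rad).
It fails at once if the fingers touch the front or the middle tin (contact force between the fingers and tin_front above 0.5 N or contact force between the fingers and tin_middle above 0.5 N).
It fails at once if a bystander is moved by more than 10 mm or tipped (distance of any of brass_weight, dropper, magnifier from where it was at the start of the episode above 0.01 m or angle between any of brass_weight, dropper, magnifier's own z axis and vertical above 0.3 rad).
It also fails if it takes over 48 s, if anything falls off the work surface, if the arm or the gripper's body presses on something with over 40 N, if the wrist force passes 120 N, or if a joint passes its speed limit or range.

ROBOT

A 6-joint arm with a two-finger parallel gripper is mounted at the origin on a cart in front of the work surface, level with it; the furniture and walls round the work are solid. World frame = base frame: x ahead of the robot, y to its left, z up, the work surface at z = 0. Lengths are in mm, angles in rad, forces in N, time in s.
With the tool pointing down it reaches from about 275 to 1000 mm from the base axis. Payload 8.4 kg.
Tool frame: the origin (TCP) lies between the finger pads; the fingertips stand r.tips_ahead ahead of it and the grasp point (between the pads) lies 6 mm ahead of it (r.tips_ahead is the distance from the TCP to the fingertips, in mm); z points along the fingers, y is the line along which they close (so a half turn about z gives the same grasp; the last joint's range is limited). The gripper opens to 85 mm and grips with 20 to 120 N. Pads are 22 mm wide; open, the fingers measure 114 mm over their backs; the gripper's body (76 mm by 85 mm) begins 54 mm behind the grasp point. The pads swing forward as they close: fully open they stand 13 mm farther back than shut.
Start: joints at [-1.212, 0.353, 1.633, -0, 1.155, -0.002], TCP at [220.638, -584.762, 256.281] pointing down, gripper open.
Joint ranges: [-2.63, 2.63], [-0.92, 2.1], [0.06, 2.66], [-1.3, 4.44], [0, 2.69], [-3.02, 3.02]. Speed limits (rad/s): [2.22, 2.22, 2.79, 3.14, 3.14, 3.14].

INTERFACE

Orientations are given as [roll, pitch, yaw] about the fixed x, y, z axes, in that order (R = Rz(yaw) Ry(pitch) Rx(roll)).
In Python, from rig import r gives the robot as it stands.
- The arm moves only by the tool carry_out, never from a script. Its arguments are lists of equal length, an entry for each row: "delta_pos": the shift along the tool's x, y, z in m, a list of three; "rot": the turn, a rotation vector about the tool's x, y, z in degrees, a list of three. A call has 1 to 8 rows; each row is the pose to reach, as a shift and turn from the pose commanded when the call began, along the tool's axes at that moment; what a row does not reach only later rows make up. A row lasts 1/8 s, in which the tool goes at most 62.5 mm and 10.7 degrees, less where a joint would pass 70% of its speed; a pose out of reach is approached as far as the arm can. A call with a gripper value outside its range is refused whole. "claw" is the finger opening in m, from 0 to 0.0854, set as the call begins (left out, the last holds). The fingers move at their own pace and stop on an object; "grip_force" is the grip in N (left out, the last holds). Time passes only in rows, so rows that repeat a pose let the fingers close. It gives the time, the measured TCP pose, the force, the opening and the grip force at its end, in the units of the state.
- r.sense(): the state, without advancing time (a new reading comes with each control period).
- r.grab_frame(name): name is "side" or "top" or "wrist"; returns the picture (420x560x3 uint8, blue, green, red); there is no depth.
- r.camera_info(name): a dict with "fx", "fy", "cx", "cy" (pixels), "pose" (4x4, takes a point from camera to world coordinates); the wrist camera has in their place "hand_eye" (4x4, takes a point from camera to tool coordinates, whose origin is the TCP and whose axes are the flange's). Camera axes: x right, y down, z forward; pixel columns grow to the right and rows downward; lengths in mm; the calibration is good to about 2 mm. A picture is of the moment at which its call begins: read the wrist's pose just before it. camera_info takes no time and is no camera call.
- r.sign_off(): hands the job in; it is judged then, once.
Trained networks look in the newest picture that a camera, given by its name, has taken for a name from the list of things; names that differ only in an ending like _2 or _b are one class to them, and where a whole thing is asked for, a point or a joint stands for the part that bears it (a point fixed in the world has none). Each returns a list of dicts, best first, with "p" (0 to 1); they miss things now and then, are a little off and sometimes report something else, mostly with a low value. They report only what shows in the picture. A call takes as long as a camera call.
- r.recognise(thing, camera): "box" ([left, top, right, bottom] in pixels, round what is visible of it).
- r.cut_out(thing, camera): "mask" (420x560 bool, what is visible of it) and "box" ([left, top, right, bottom] in pixels, round what is visible of it).
The state is a dict: "clock": time; "qpos": joint angles; "qvel": joint speeds; "joint_efforts": joint torques, N m; "eef_pos": TCP position; "tcp_rot": TCP orientation; "contact_force": force on the tool from outside, world axes, zero at the start; "wrist_torque": the same for the moment, N m; "opening": opening from 0.0 (shut) to 1.0 (fully open); "grasp_force": force on a finger pad.
Only numpy, scipy, OpenCV 4.12 (cv2) and the standard library are available. Lean on these libraries where they do the work, as an engineer would, in place of code of your own. Each camera call takes 0.05 s, during which the arm holds its last target. There are 200 camera calls.

## Working session

There is one attempt and no reset: what is moved stays moved. The work goes in short steps, Python scripts to look and compute and a tool call to move; the robot and the scene stay as the last step left them, time stands still between calls to the robot, and variables do not carry over. Pictures are saved under pics/ and viewed, at most 10 in all, crops included, and the job is handed in when it is done.

Besides the shell and the picture viewer there is one more tool, called by a JSON object that holds its "op" and its "data". carry_out: Moves the arm, as the interface text tells. Its arguments: {"type":"object","properties":{"delta_pos":{"type":"array","items":{"type":"array","items":{"type":"number"}}},"rot":{"type":"array","items":{"type":"array","items":{"type":"number"}}},"claw":{"type":"number"},"grip_force":{"type":"number"}},"required":["delta_pos","rot"]}

```bash
mkdir -p pics; ls; cat > h.py <<'E'
from rig import r
import numpy as np, cv2
def ray(cam,u,v,z):
    c=r.camera_info(cam);P=np.array(c['pose'])
    d=P[:3,:3]@np.array([(u-c['cx'])/c['fx'],(v-c['cy'])/c['fy'],1]);o=P[:3,3]
    return o+d*(z-o[2])/d[2]
E
python3 - <<'E'
from h import *
s=r.sense();print({k:np.round(v,3) for k,v in s.items()},r.tips_ahead)
ims=[r.grab_frame(c) for c in('top','side')]
cv2.imwrite('pics/top.png',ims[0]);cv2.imwrite('pics/side.png',ims[1])
for c in('top','side'):
    i=r.camera_info(c);print(c,i['fx'],i['cx'],i['cy'],np.round(i['pose'],3).tolist())
    for t in['rail','tin_rear','bolt_tab','brass_weight','dropper','magnifier']:
        for d in r.recognise(t,c)[:4]:
            b=d['box'];print(c,t,np.round(d['p'],2),np.round(b),np.round(ray(c,(b[0]+b[2])/2,(b[1]+b[3])/2,38),0))
E
```

```text
pics
{'clock': np.float64(0.0), 'qpos': array([-1.212,  0.354,  1.634,  0.   ,  1.155, -0.002]), 'qvel': array([-0.001, -0.   , -0.001, -0.   , -0.001,  0.   ]), 'joint_efforts': array([ 3.0000e-03, -6.0523e+01, -3.4207e+01,  0.0000e+00,  9.0000e-03,
        0.0000e+00]), 'eef_pos': array([ 220.511, -584.353,  255.566]), 'tcp_rot': array([-3.14 , -0.   ,  0.361]), 'contact_force': array([-0.672, -0.405,  0.251]), 'wrist_torque': array([-0.02 , -0.008, -0.039]), 'grasp_force': np.float64(0.0), 'opening': np.float64(1.003)} 25.0
top 411.1327843265746 277.9254226888086 205.58861192547263 [[0.002, -0.996, 0.088, 517.976], [-1.0, -0.003, -0.009, -36.599], [0.009, -0.088, -0.996, 894.173], [0.0, 0.0, 0.0, 1.0]]
top rail 0.77 [148. 172. 344. 278.] [552.  22.  38.]
top tin_rear 0.92 [262. 196. 294. 226.] [582. -44.  38.]
top tin_rear 0.59 [148. 172. 340. 278.] [553.  26.  38.]
top bolt_tab 0.51 [269. 247. 280. 277.] [477. -36.  38.]
top brass_weight 0.66 [202. 172. 219. 184.] [652.  98.  38.]
top brass_weight 0.5 [268. 247. 284. 279.] [475. -40.  38.]
top dropper 0.85 [183. 281. 205. 303.] [415. 128.  38.]
top dropper 0.62 [329. 245. 347. 261.] [ 495. -169.   38.]
top magnifier 0.71 [328. 243. 349. 258.] [ 500. -170.   38.]
top magnifier 0.17 [269. 248. 282. 280.] [473. -40.  38.]
side 539.2165102884917 272.4299739605415 217.34484599541176 [[-0.827, -0.255, 0.501, 113.174], [-0.562, 0.389, -0.73, 679.942], [-0.009, -0.885, -0.465, 512.774], [0.0, 0.0, 0.0, 1.0]]
side rail 0.73 [196. 203. 353. 337.] [520.  83.  38.]
side rail 0.49 [305. 273. 326. 334.] [421. 123.  38.]
side tin_rear 0.85 [267. 220. 300. 251.] [569. -19.  38.]
side bolt_tab 0.8 [311. 239. 356. 264.] [469. -18.  38.]
side brass_weight 0.79 [198. 245. 214. 276.] [630. 120.  38.]
side dropper 0.92 [304. 270. 328. 334.] [422. 120.  38.]
side magnifier 0.98 [346. 206. 363. 234.] [ 490. -141.   38.]
```

View pics/top.png

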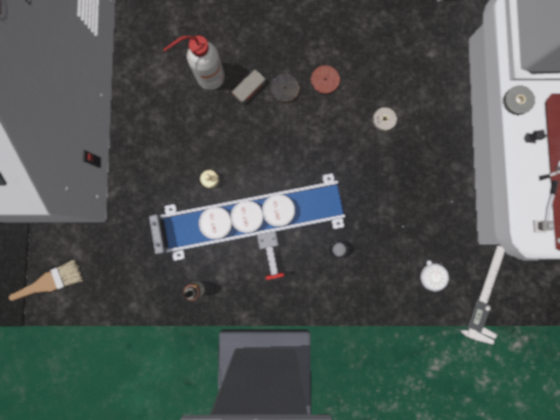

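View pics/side.png

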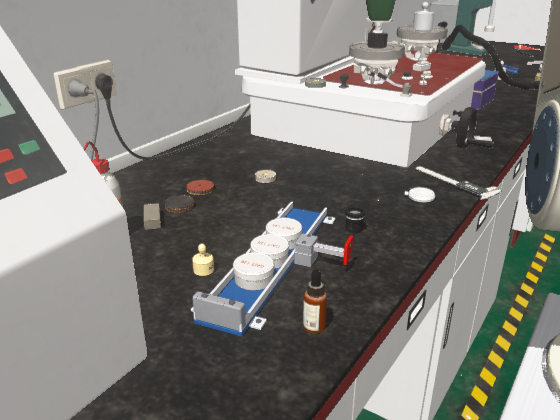

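The top view shows the rail running from the stop at about (158,234) to the open end at (342,203). The tins are at about (215,222), (247,216) and (279,210), and the red tab at (274,276). The dropper is at (193,291), the loupe at (339,250) and the weight at (209,178). The side view agrees with this.

```bash
python3 - <<'E'
from h import *
im=r.grab_frame('top').astype(int);B,G,R=im[...,0],im[...,1],im[...,2]
roi=np.zeros(B.shape,bool);roi[165:300,140:360]=1
blue=roi&(B>R+40)&(B>G+20); red=roi&(R>G+70)&(R>B+70)&(np.arange(420)[:,None]>265)
def world(m,z,cam='top'):
    v,u=np.nonzero(m);return np.array([ray(cam,a,b,z)[:2] for a,b in zip(u,v)])
W=world(blue,8);rc=cv2.minAreaRect(W.astype(np.float32));print('floor',rc)
bx=cv2.boxPoints(rc);e=max((bx[1]-bx[0],bx[2]-bx[1]),key=np.linalg.norm);e/=np.linalg.norm(e);e*=np.sign(e[1])
n=np.array([-e[1],e[0]])
# robust edges: per-column extents of the blue
p=W@e;q=W@n;print('e',e,'p',np.percentile(p,[0,.5,99.5,100]),'q',np.percentile(q,[.5,99.5]))
bins=np.arange(p.min()+6,p.max()-6,4);k=[(b,q[(p>=b)&(p<b+4)].min(),q[(p>=b)&(p<b+4)].max()) for b in bins if ((p>=b)&(p<b+4)).any()]
k=np.array(k);lo=np.polyfit(k[:,0],k[:,1],1);hi=np.polyfit(k[:,0],k[:,2],1);print('slopes',lo,hi)
WR=world(red,50);print('red n',len(WR),WR.mean(0),cv2.minAreaRect(WR.astype(np.float32)))
# lids
white=roi&(im.min(2)>150);white=cv2.morphologyEx(white.astype(np.uint8),cv2.MORPH_OPEN,np.ones((9,9)))
c=cv2.HoughCircles(cv2.GaussianBlur(im.astype(np.uint8)[...,2],(3,3),0)[165:300,140:360],cv2.HOUGH_GRADIENT,1,20,param1=100,param2=12,minRadius=14,maxRadius=20)
for x,y,rad in c[0][:6]: w=ray('top',x+140,y+165,41);print('circ',x+140,y+165,rad,w[:2],w[:2]@e,w[:2]@n)
d=r.cut_out('tin_rear','top')
for t in d[:4]:
    m=t['mask'];v,u=np.nonzero(m);w=ray('top',u.mean(),v.mean(),41);print('tin',t['p'],m.sum(),w[:2],w[:2]@e,w[:2]@n)
d=r.cut_out('bolt_tab','side')[0];v,u=np.nonzero(d['mask'])
s=r.grab_frame('side').astype(int);rs=(s[...,2]>s[...,1]+80)&(s[...,2]>s[...,0]+80);rs[:225]=0;rs[275:]=0;rs[:,:335]=0;rs[:,365:]=0
v,u=np.nonzero(rs);print('side red',rs.sum(),u.min(),u.max(),v.min(),v.max(),ray('side',u.mean(),v.mean(),38))
cv2.imwrite('pics/crop.png',cv2.resize(im[160:310,140:360].astype(np.uint8),None,fx=3.6,fy=3.6,interpolation=cv2.INTER_CUBIC))
E
```

```text
floor ((574.3245849609375, 8.107406616210938), (66.85565185546875, 381.8587646484375), 11.2965726852417)
e [-0.19588758  0.9806264 ] p [-295.48211791 -294.39729701   85.0378927    86.37665271] q [-597.71358115 -531.69776251]
slopes [ 1.13488220e-02 -5.88503315e+02] [-3.05998226e-04 -5.32664208e+02]
red n 66 [449.03134646 -36.73128493] ((449.1517333984375, -37.19818878173828), (8.26420783996582, 35.38287353515625), 10.266112327575684)
circ 246.5 216.5 16.0 [570.38779204  21.24024177] -90.90314262098225 -563.4980291270379
circ 214.5 222.5 16.1 [557.77453472  87.4265073 ] -23.528362587907385 -564.0942033701622
circ 276.5 208.5 17.2 [587.21623752 -41.0363832 ] -155.26972890910938 -567.8012297204933
tin 0.76 822 [584.57923239 -43.02466978] -156.70293867625426 -564.8258322128163
side red 165 343 352 235 264 [451.93145689 -38.04548336  38.        ]
```

View pics/crop.png

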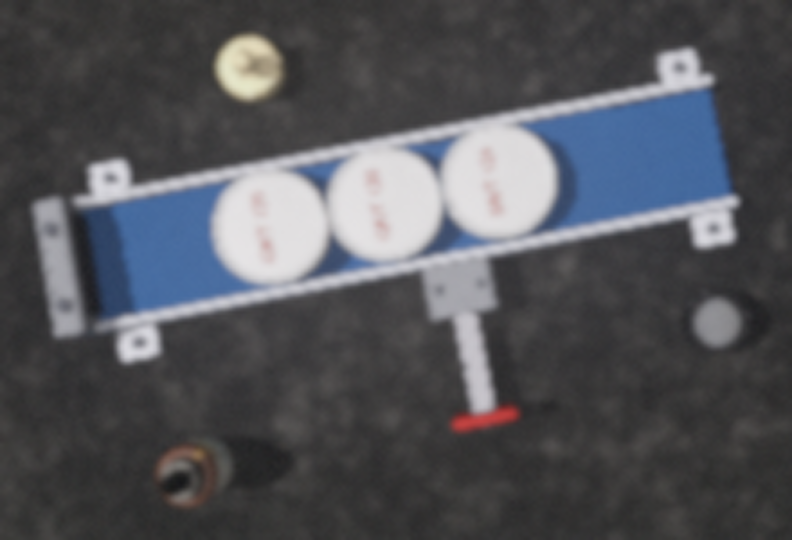

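The rail's yaw is 11.2°, with its origin at about (572, 18). From that, the tab works out at rail (-30, +134.7) and the rear tin's back at x ≈ -96, and both fit the data given. I'll move behind the row with the fingers shut.

{"op": "carry_out", "data": {"delta_pos": [[0.045,-0.025,0],[0.095,-0.053,0],[0.145,-0.082,0.01],[0.195,-0.11,0.02],[0.245,-0.138,0.03],[0.295,-0.166,0.04],[0.345,-0.194,0.05],[0.395,-0.222,0.06]], "rot": [[0,0,1.2],[0,0,2.4],[0,0,3.6],[0,0,4.8],[0,0,6],[0,0,7.2],[0,0,8.4],[0,0,9.5]], "claw": 0}}

```text
clock: 1.9
eef_pos: [513.0, -236.1, 196.2]
tcp_rot: [3.141, -0.001, 0.194]
contact_force: [0.8, -1.6, -0.0]
opening: -0.002
grasp_force: 0.0
```

{"op": "carry_out", "data": {"delta_pos": [[0.036,-0.029,0.02],[0.072,-0.058,0.05],[0.1075,-0.0876,0.086],[0.1075,-0.0876,0.086],[0.1075,-0.0876,0.086]], "rot": [[0,0,0],[0,0,0],[0,0,0],[0,0,0],[0,0,0]]}}

```text
clock: 2.52
eef_pos: [600.2, -130.9, 110.3]
tcp_rot: [3.142, 0.001, 0.196]
contact_force: [0.5, -0.1, 0.0]
opening: 0.003
grasp_force: 0.0
```

```bash
python3 - <<'E'
from h import *
s=r.sense();print(s['eef_pos'],s['tcp_rot'],r.tips_ahead,s['contact_force'])
im=r.grab_frame('wrist');cv2.imwrite('pics/w1.png',im)
i=r.camera_info('wrist');print(i['fx'],i['cx'],i['cy'],np.round(i['hand_eye'],3).tolist())
E
```

```text
[ 600.17331655 -130.94674655  110.33682555] [3.14150957e+00 5.14073142e-04 1.95750271e-01] 25.0 [ 0.47278499 -0.068563    0.00326725]
341.17896444705207 275.68827080051864 204.39147659647773 [[0.0, -0.955, -0.298, 75.369], [1.0, 0.001, -0.0, 0.399], [0.0, -0.298, 0.955, -117.718], [0.0, 0.0, 0.0, 1.0]]
```

View pics/w1.png

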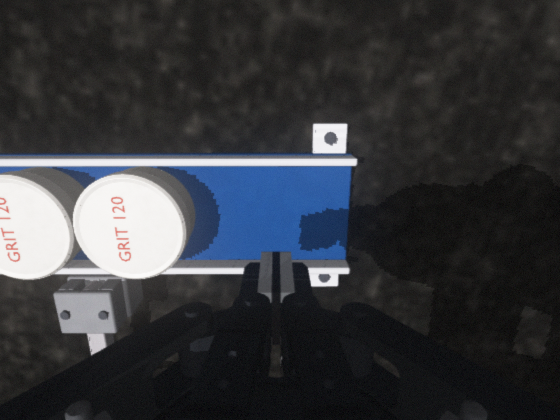

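The wrist view shows the rail parallel to the image, with its walls at v≈161 and v≈268 and the open end at u≈352. The rear tin's lid is centred at about (128,223). The shut fingers are at u 260–292.

```bash
cat >> h.py <<'E'
from scipy.spatial.transform import Rotation as Ro
def wray(u,v,z,s=None):
    s=s or r.sense();i=r.camera_info('wrist');H=np.array(i['hand_eye'])
    T=np.eye(4);T[:3,:3]=Ro.from_euler('xyz',s['tcp_rot']).as_matrix();T[:3,3]=s['eef_pos'];P=T@H
    d=P[:3,:3]@np.array([(u-i['cx'])/i['fx'],(v-i['cy'])/i['fy'],1]);return P[:3,3]+d*(z-P[2,3])/d[2]
a=np.radians(11.2);e=np.array([-np.sin(a),np.cos(a)]);n=np.array([-e[1],e[0]]);O=np.array([572.4,17.9])
def rail(p): p=np.asarray(p)[:2]-O;return np.round([p@e,p@n],1)
E
python3 - <<'E'
from h import *
for nm,u,v,z in[('up',5,159,22),('up',350,161,22),('lo',70,271,22),('lo',348,268,22),('floor end',351,210,8),('lidc',128,223,41),('lid right',186,223,41)]:
    print(nm,rail(wray(u,v,z)))
print('tcp',rail(r.sense()['eef_pos']))
im=r.grab_frame('wrist')
for t in r.recognise('tin_rear','wrist')[:3]:print(t)
E
```

```text
up [ 12.6 -38.3]
up [-197.7  -37. ]
lo [-13.4  37.8]
lo [-201.1   35.6]
floor end [-203.6   -0.9]
lidc [-65.8  -3.8]
lid right [-99.8  -3.8]
tcp [-152.     1.6]
{'box': [71.1, 168.1, 196.6, 277.9], 'p': 0.97}
```

{"op": "carry_out", "data": {"delta_pos": [[0.002,0,0.03],[0.002,0,0.055],[0.002,0,0.067],[0.002,0,0.067],[0.002,-0.01,0.067],[0.002,-0.02,0.067],[0.002,-0.028,0.067],[0.002,-0.034,0.067]], "rot": [[0,0,0],[0,0,0],[0,0,0],[0,0,0],[0,0,0],[0,0,0],[0,0,0],[0,0,0]]}}

```text
clock: 3.68
eef_pos: [595.7, -96.3, 43.6]
tcp_rot: [3.141, -0.0, 0.196]
contact_force: [-0.8, 0.1, -0.4]
opening: -0.001
grasp_force: 0.0
```

{"op": "carry_out", "data": {"delta_pos": [[0,-0.005,0],[0,-0.01,0],[0,-0.015,0],[0,-0.02,0],[0,-0.025,0],[0,-0.03,0],[0,-0.035,0],[0,-0.04,0]], "rot": [[0,0,0],[0,0,0],[0,0,0],[0,0,0],[0,0,0],[0,0,0],[0,0,0],[0,0,0]]}}

```text
clock: 4.68
eef_pos: [588.0, -57.6, 43.3]
tcp_rot: [3.142, -0.0, 0.195]
contact_force: [0.9, -2.2, 1.3]
opening: -0.002
grasp_force: 1.5
```

```bash
python3 - <<'E'
from h import *
s=r.sense();print(s['eef_pos'],rail(s['eef_pos']),s['contact_force'])
im=r.grab_frame('wrist');cv2.imwrite('pics/w2.png',im)
E
```

```text
[587.95112964 -57.55221578  43.33048662] [-77.   -0.6] [ 0.87868733 -2.20434634  1.34129031]
```

View pics/w2.png

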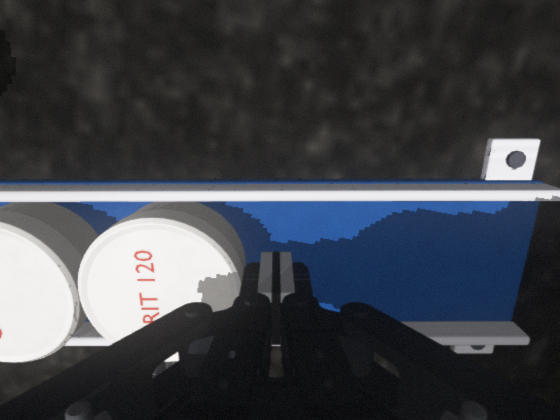

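The fingers are pushing the rear tin; its lid edge meets the finger at u≈245. I'll back off slightly and rise 6 mm so the linkage stays clear of the lid, then go on.

{"op": "carry_out", "data": {"delta_pos": [[0,0.004,0],[0,0.004,-0.006],[0,0.004,-0.006],[0,0,-0.006],[0,-0.005,-0.006],[0,-0.01,-0.006],[0,-0.015,-0.006],[0,-0.02,-0.006]], "rot": [[0,0,0],[0,0,0],[0,0,0],[0,0,0],[0,0,0],[0,0,0],[0,0,0],[0,0,0]]}}

```text
clock: 5.72
eef_pos: [584.1, -37.9, 49.3]
tcp_rot: [3.142, -0.0, 0.195]
contact_force: [-0.0, -2.2, 0.9]
opening: 0.003
grasp_force: 1.2
```

{"op": "carry_out", "data": {"delta_pos": [[0,-0.003,0],[0,-0.006,0],[0,-0.009,0],[0,-0.012,0]], "rot": [[0,0,0],[0,0,0],[0,0,0],[0,0,0]]}}

```text
clock: 6.22
eef_pos: [581.7, -26.4, 49.3]
tcp_rot: [3.142, -0.0, 0.195]
contact_force: [0.5, -2.0, -0.1]
opening: 0.002
grasp_force: 1.3
```

```bash
python3 - <<'E'
from h import *
s=r.sense();print(s['eef_pos'],rail(s['eef_pos']),s['contact_force'])
a=r.grab_frame('top')[160:310,140:360];b=r.grab_frame('side')[190:350,170:390]
cv2.imwrite('pics/c2.png',np.vstack([cv2.resize(x,(600,300),interpolation=cv2.INTER_CUBIC) for x in(a,b)]))
E
```

```text
[581.72988591 -26.3551249   49.28730656] [-45.2  -0.6] [ 0.46292981 -2.03097423 -0.10558312]
```

View pics/c2.png

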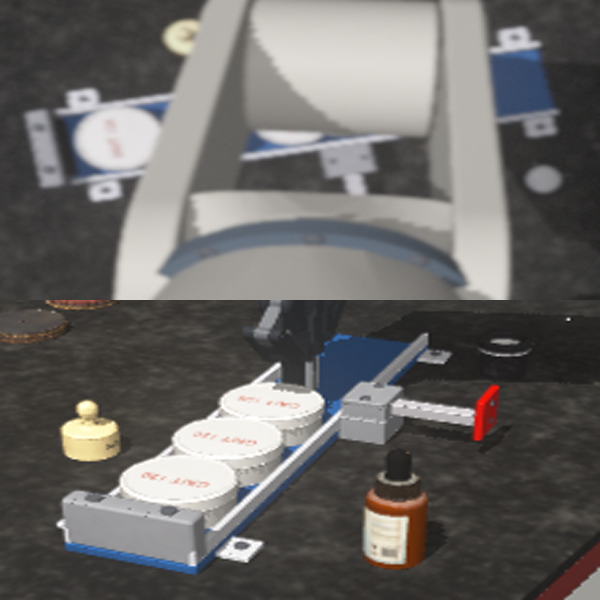

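The row is moving together and the front tin is close to the stop. I'll make small steps until the force rises.

{"op": "carry_out", "data": {"delta_pos": [[0,-0.002,0],[0,-0.004,0],[0,-0.006,0],[0,-0.008,0]], "rot": [[0,0,0],[0,0,0],[0,0,0],[0,0,0]]}}

```text
clock: 6.82
eef_pos: [580.2, -18.5, 49.3]
tcp_rot: [-3.142, -0.0, 0.195]
contact_force: [0.0, -2.2, -0.0]
opening: -0.004
grasp_force: 1.2
```

{"op": "carry_out", "data": {"delta_pos": [[0,-0.001,0],[0,-0.002,0],[0,-0.003,0]], "rot": [[0,0,0],[0,0,0],[0,0,0]]}}

```text
clock: 7.2
eef_pos: [579.7, -16.0, 49.3]
tcp_rot: [3.141, -0.0, 0.195]
contact_force: [2.0, -7.5, -0.3]
opening: 0.0
grasp_force: 3.8
```

{"op": "carry_out", "data": {"delta_pos": [[0,-0.001,0],[0,-0.0015,0],[0,-0.0015,0],[0,-0.0015,0]], "rot": [[0,0,0],[0,0,0],[0,0,0],[0,0,0]]}}

```text
clock: 7.7
eef_pos: [580.1, -15.5, 49.5]
tcp_rot: [3.14, -0.001, 0.196]
contact_force: [2.4, -12.1, -0.3]
opening: 0.001
grasp_force: 5.8
```

The row is home, at 12 N against the stop. Next I retreat, rise and cross over to outside the bolt tab.

{"op": "carry_out", "data": {"delta_pos": [[0,0.006,0],[0,0.02,0],[0,0.025,-0.02],[0,0.025,-0.07],[0,0.02,-0.07],[-0.04,0.01,-0.07],[-0.085,0,-0.07],[-0.13,-0.004,-0.07]], "rot": [[0,0,0],[0,0,0],[0,0,0],[0,0,0],[0,0,0],[0,0,0],[0,0,0],[0,0,0]]}}

```text
clock: 8.7
eef_pos: [448.9, -35.3, 118.4]
tcp_rot: [-3.141, 0.001, 0.195]
contact_force: [-0.4, 0.0, 0.4]
opening: -0.004
grasp_force: 0.0
```

{"op": "carry_out", "data": {"delta_pos": [[-0.03,0,0],[-0.046,0,0],[-0.046,0,0],[-0.046,0,0]], "rot": [[0,0,0],[0,0,0],[0,0,0],[0,0,0]]}}

```text
clock: 9.2
eef_pos: [407.4, -44.5, 119.5]
tcp_rot: [3.141, -0.001, 0.195]
contact_force: [-0.4, 0.8, 0.4]
opening: -0.003
grasp_force: 0.0
```

```bash
python3 - <<'E'
from h import *
s=r.sense();print(s['eef_pos'],rail(s['eef_pos']),s['contact_force'])
im=r.grab_frame('wrist');cv2.imwrite('pics/w3.png',im)
for t in r.recognise('bolt_tab','wrist')[:2]:
    b=t['box'];print(t['p'],b,[rail(wray(u,v,58,s)) for u,v in((b[0],b[3]),(b[2],b[3]),(b[0],b[1]))])
for t in r.recognise('tin_rear','wrist')[:4]:
    b=t['box'];print(t['p'],b,rail(wray(b[2],b[1]/2+b[3]/2,41,s)))
E
```

```text
[407.40953255 -44.45951497 119.46070535] [-29.1 174. ] [-0.40296633  0.80698299  0.36958834]
0.81 [245.8, 44.5, 314.0, 168.4] [array([-13.6, 134.3]), array([-49.9, 134.3]), array([-15.2,  74. ])]
0.61 [0.4, 121.3, 55.3, 182.3] [ 97.2 128. ]
```

View pics/w3.png

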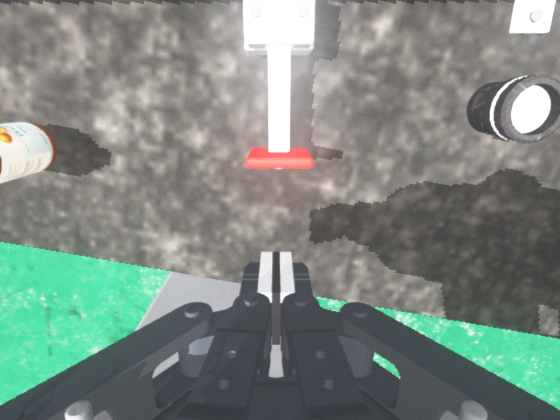

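The tab is in line with the fingers, at u 246–314 with its outer face at rail y≈134. I'll descend and push.

{"op": "carry_out", "data": {"delta_pos": [[0,0.002,0.03],[0,0.002,0.055],[0,0.002,0.064],[0,0.002,0.064],[0.01,0.002,0.064],[0.02,0.002,0.064],[0.026,0.002,0.064],[0.032,0.002,0.064]], "rot": [[0,0,0],[0,0,0],[0,0,0],[0,0,0],[0,0,0],[0,0,0],[0,0,0],[0,0,0]]}}

```text
clock: 10.35
eef_pos: [438.1, -40.0, 55.5]
tcp_rot: [3.142, 0.0, 0.195]
contact_force: [-2.9, -0.8, 1.2]
opening: 0.003
grasp_force: 1.2
```

{"op": "carry_out", "data": {"delta_pos": [[0.005,0,0],[0.01,0,0],[0.015,0,0],[0.02,0,0],[0.025,0,0],[0.03,0,0],[0.035,0,0],[0.04,0,0]], "rot": [[0,0,0],[0,0,0],[0,0,0],[0,0,0],[0,0,0],[0,0,0],[0,0,0],[0,0,0]]}}

```text
clock: 11.35
eef_pos: [477.1, -32.3, 55.2]
tcp_rot: [-3.141, 0.0, 0.195]
contact_force: [-2.2, 2.0, 0.7]
opening: 0.001
grasp_force: 1.2
```

{"op": "carry_out", "data": {"delta_pos": [[0.002,0,0],[0.004,0,0],[0.006,0,0],[0.008,0,0]], "rot": [[0,0,0],[0,0,0],[0,0,0],[0,0,0]]}}

```text
clock: 11.85
eef_pos: [484.8, -30.8, 55.3]
tcp_rot: [-3.142, 0.0, 0.195]
contact_force: [-2.3, 0.8, -0.5]
opening: 0.002
grasp_force: 1.1
```

{"op": "carry_out", "data": {"delta_pos": [[0.002,0,0],[0.004,0,0],[0.006,0,0]], "rot": [[0,0,0],[0,0,0],[0,0,0]]}}

```text
clock: 12.22
eef_pos: [490.1, -29.7, 55.2]
tcp_rot: [-3.141, 0.002, 0.195]
contact_force: [-7.7, -2.6, 6.0]
opening: -0.004
grasp_force: 3.9
```

```bash
python3 -c "
from h import *
s=r.sense();print(rail(s['eef_pos']),s['contact_force'])"
```

```text
[-30.7  90. ] [-7.74888746 -2.5825487   6.01771957]
```

The TCP is at rail y = 90, as predicted for the bolt's hard end. I'll press a little more, then withdraw and check.

{"op": "carry_out", "data": {"delta_pos": [[0.001,0,0],[0.002,0,0],[0.002,0,0]], "rot": [[0,0,0],[0,0,0],[0,0,0]]}}

```text
clock: 12.6
eef_pos: [490.1, -29.7, 55.1]
tcp_rot: [-3.141, 0.005, 0.195]
contact_force: [-11.1, -3.7, 8.9]
opening: -0.001
grasp_force: 5.9
```

{"op": "carry_out", "data": {"delta_pos": [[-0.006,0,0],[-0.03,0,0],[-0.06,0,-0.02],[-0.09,0,-0.06],[-0.11,0,-0.1],[-0.11,0,-0.1],[-0.11,0,-0.1]], "rot": [[0,0,0],[0,0,0],[0,0,0],[0,0,0],[0,0,0],[0,0,0],[0,0,0]]}}

```text
clock: 13.48
eef_pos: [385.6, -50.7, 155.4]
tcp_rot: [3.141, -0.002, 0.195]
contact_force: [0.2, 0.4, -0.4]
opening: -0.002
grasp_force: 0.0
```

```bash
python3 - <<'E'
from h import *
s=r.sense();a=r.grab_frame('wrist');b=r.grab_frame('side')[190:350,170:390]
for t in r.recognise('bolt_tab','wrist')[:2]:
    q=t['box'];print(t['p'],q,rail(wray(q[0]/2+q[2]/2,q[3],58,s)))
cv2.imwrite('pics/c4.png',np.hstack([cv2.resize(a,(400,300)),cv2.resize(b,(400,300),interpolation=cv2.INTER_CUBIC)]))
E
```

```text
0.97 [243.8, 7.1, 305.0, 35.1] [-30.7  86.6]
```

View pics/c4.png

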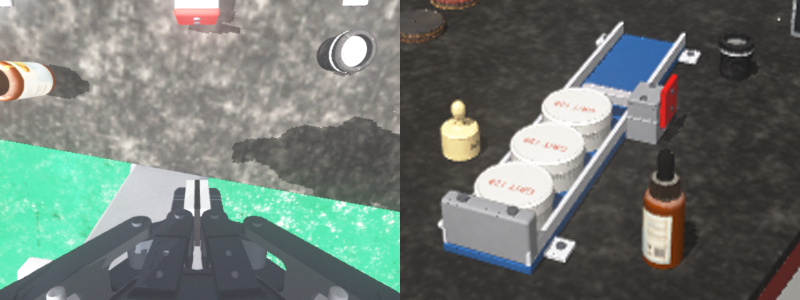

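```bash
python3 - <<'E'
from h import *
s=r.sense();a=r.grab_frame('wrist').astype(int)
m=(a[...,2]>a[...,1]+60)&(a[...,2]>a[...,0]+60);m[60:]=0;v=np.nonzero(m[:,260:290].sum(1)>15)[0];print(v.min(),v.max(),[rail(wray(275,v.max()+.5,18,s)),rail(wray(275,v.min()-.5,58,s))])
t=r.grab_frame('top').astype(int);m=(t[...,2]>t[...,1]+60)&(t[...,2]>t[...,0]+60);m[:225]=0;m[290:]=0;m[:,:240]=0;m[:,310:]=0
v,u=np.nonzero(m);print(len(v),rail(ray('top',u.mean(),v.mean(),50)) if len(v) else '')
E
```

```text
9 31 [array([-30.4,  79.5]), array([-30.5,  74.5])]
59 [-29.   77.2]
```

The tab's outer face measures 79.5 mm, against 79 mm for fully in. The row is touching, and the bystanders stand where they were.

```bash
python3 -c "
from rig import r
print(r.sign_off())"
```

```text
the job is handed in; nothing more can be done
None
```

I pushed the three tins home against the end stop, pushed the bolt fully in behind them (tab at about 79.5 mm, 79 mm is fully in), and handed the job in after about 14 s on the robot's clock; the sign-off gave no verdict.

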